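# Sort out the left-hand lathe bolt with its test nut

## Task

One of the two polishing-lathe bolts in the aluminium rack has a left-hand thread. Try the brass test nuts clockwise as seen from above: the one that turns is on the left-hand bolt, so turn it loose by about an eighth of a turn or more while the bolt still stands in the rack. Then lift that bolt out, stand it upright in the blue tray and let go; leave the right-hand bolt standing in the rack.

Things in the scene. Friction and masses are not known exactly. Their poses are not given: they have to be found in the camera images.
- spindle_a_grip (a point): a bolt (with nut_a), 76 mm tall, 0.17-0.26 kg, head down in a rack pocket; looks like the other. From below: square steel head 30x30x14 mm, shank 16 mm across, dark shoulder 28 mm across at 40-46 mm, round brass test nut 34 mm across at 46-64 mm, threaded end 12 mm across. This point: on its axis at mid-nut, 55 mm above its underside; z up. Grip and lift by the nut, which is captive. Which pocket varies
- spindle_b_grip (a point): a bolt (with nut_b), 76 mm tall, 0.17-0.26 kg, head down in a rack pocket; looks like the other. From below: square steel head 30x30x14 mm, shank 16 mm across, dark shoulder 28 mm across at 40-46 mm, round brass test nut 34 mm across at 46-64 mm, threaded end 12 mm across. This point: on its axis at mid-nut, 55 mm above its underside; z up. Grip and lift by the nut, which is captive. Which pocket varies
- nut_a (a joint): turn of the brass nut on spindle_a, rad, 0 at the start, + anticlockwise from above. Set against the shoulder: a right-hand one turns only anticlockwise, a left-hand one only clockwise, lightly (0.03 N m), at most 2.6 rad; the other way it stands fast and the fingers slip. It does not rise. A red line on its top and side shows the turn
- nut_b (a joint): turn of the brass nut on spindle_b, rad, 0 at the start, + anticlockwise from above. Set against the shoulder: a right-hand one turns only anticlockwise, a left-hand one only clockwise, lightly (0.03 N m), at most 2.6 rad; the other way it stands fast and the fingers slip. It does not rise. A red line on its top and side shows the turn
- rack: fixed aluminium block 60 mm (its x) by 150 mm (its y), 20 mm high, origin at the centre of its underside; two square pockets 12 mm deep at y = -45 and +45 mm hold the bolt heads with 2 to 4 mm of play: they cannot turn and lift straight out
- tray: fixed shallow blue plastic sorting tray, open at the top, 110 mm square, 18 mm high, walls 4 mm, floor at most 5 mm thick; origin at the centre of its underside, on the bench top, z up
There are look-alikes about, which are no part of the job. Leave any orange look-alike of the part that bears spindle_a_grip alone.

How it is judged:
On the way:
1. the nut of the left-hand bolt has been turned clockwise by at least 0.5 rad (30 degrees) while that bolt stands in the rack (value of joint nut_b below -0.5 rad and distance of spindle_b_grip from where it was at the start of the episode below 0.012 m), for 0.1 s.
At the end, for the whole second after the job is handed in: the left-hand bolt stands upright (within 10 degrees) and at rest on the floor of the tray, its axis at most 40 mm along the tray's x and 40 mm along its y from the centre; the right-hand bolt still stands upright (within 10 degrees) in its pocket, within 15 mm of where it started (x of spindle_b_grip in the frame of tray between -0.04 and 0.04 m and y of spindle_b_grip in the frame of tray between -0.04 and 0.04 m and z of spindle_b_grip in the frame of tray below 0.066 m and angle between each of spindle_b_grip, spindle_a_grip's own z axis and vertical below 0.17 rad and distance of spindle_a_grip from where it was at the start of the episode below 0.015 m and linear speed of spindle_b below 0.02 m/s); the robot touches nothing.
It fails at once if the right-hand bolt is lifted out of the rack or moved 30 mm or more (distance of spindle_a_grip from where it was at the start of the episode above 0.03 m).
It also fails if it takes over 48 s, if anything falls off the work surface, if the arm or the gripper's body presses on something with over 40 N, if the wrist force passes 120 N, or if a joint passes its speed limit or range.

## Robot

A 6-joint arm with a two-finger parallel gripper is mounted at the origin on a cart in front of the work surface, level with it; the furniture and walls round the work are solid. World frame = base frame: x ahead of the robot, y to its left, z up, the work surface at z = 0. Lengths are in m, angles in rad, forces in N, time in s.
With the tool pointing down it reaches from about 0.325 to 0.85 m from the base axis. Payload 4.4 kg.
Tool frame: the origin (TCP) lies at the very end of the fingers, on their centre line; the grasp point (between the pads) lies 19 mm behind it (tcp_to_grasp is the distance from the TCP to the grasp point, in m); z points along the fingers, y is the direction in which the jaws open and shut (so a half turn about z gives the same grasp; the last joint's range is limited). The gripper opens to 94 mm and grips with 3 to 60 N. Pads are 16 mm wide; open, the fingers measure 119 mm over their backs; the gripper's body (75 mm by 177 mm) begins 78 mm behind the grasp point.
Start: joints at [1.141, 0.207, 1.542, -0, 1.393, -0.15], TCP at [0.158, 0.553, 0.205] pointing down, gripper open.
Joint ranges: [-2.73, 2.73], [-0.86, 2.22], [0.23, 2.46], [-1.11, 4.25], [0.08, 2.63], [-2.82, 2.82]. Speed limits (rad/s): [2.79, 2.79, 3.14, 3.14, 3.14, 3.14].

## Interface

Orientations are given as a rotation vector (axis times angle).
In Python, from station import get_obs, get_image, camera_params, finish_job, search_frame, masks_of, place_of, tcp_to_grasp gives the robot as it stands.
- The arm moves only by the tool move_arm, never from a script. Its argument "steps" is a list of rows, each a list of 3 entries, a list of its own where there are three numbers: the shift along the tool's x, y, z in mm, then the turn, a rotation vector about the tool's x, y, z in rad, then the opening, from -1 (shut) to 1 (fully open). A call has 1 to 12 rows; each row is the pose to reach, as a shift and turn from the pose measured when the call began, along the tool's axes at that moment; what a row does not reach only later rows make up. A row lasts 1/8 s, in which the tool goes at most 62.5 mm and 10.7 degrees, less where a joint would pass 70% of its speed; a pose out of reach is approached as far as the arm can. A call with a gripper value outside its range is refused whole. The fingers move at their own pace and stop on an object; "squeeze" is the grip in N (left out, the last holds). Time passes only in rows, so rows that repeat a pose let the fingers close. It gives the time, the measured TCP pose, the force and the opening at its end, in the units of the state.
- get_obs(): the state, without advancing time (a new reading comes with each control period).
- get_image(name): name is "scene" or "top"; returns the picture (384x512x3 uint8, red, green, blue); there is no depth.
- camera_params(name): a dict with "mtx" (3x3 intrinsics, pixels), "k1" (the pictures are not rectified: a ray, as slopes to the right and down, at radius r is drawn at 1 + k1 r^2 times it, then the intrinsics apply), "pose" (4x4, takes a point from camera to world coordinates). Camera axes: x right, y down, z forward; pixel columns grow to the right and rows downward; lengths in m; the calibration is good to about 2 mm. A picture is of the moment at which its call begins. camera_params takes no time and is no camera call.
- finish_job(): hands the job in, once; it reports no verdict.
Trained networks look in the newest picture that a camera, given by its name, has taken for a name from the list of things; names that differ only in an ending like _2 or _b are one class to them, and where a whole thing is asked for, a point or a joint stands for the part that bears it (a point fixed in the world has none). Each returns a list of dicts, best first, with "score" (0 to 1); they miss things now and then, are a little off and sometimes report something else, mostly with a low value. They report only what shows in the picture. A call takes as long as a camera call. They do not tell look-alikes from the thing itself.
- search_frame(target, camera): "point" ([column, row] in pixels, amid what is visible of it).
- masks_of(target, camera): "region" (384x512 bool, what is visible of it) and "point" ([column, row] in pixels, amid what is visible of it).
- place_of(target, camera): "point" ([column, row] in pixels: a listed point, or the origin of a listed thing).
The state is a dict: "clock": time; "joint_pos": joint angles; "joint_vel": joint speeds; "joint_torque": joint torques, N m; "tool_pos": TCP position; "orientation": TCP orientation; "ft_force": force on the tool from outside, world axes, zero at the start; "ft_torque": the same for the moment, N m; "opening": finger opening in m.
Only numpy, scipy, OpenCV 4.12 (cv2) and the standard library are available. Lean on these libraries where they do the work, as an engineer would, in place of code of your own. Each camera call takes 0.05 s, during which the arm holds its last target.

## Working session

There is one attempt and no reset: what is moved stays moved. The work goes in short steps, Python scripts to look and compute and a tool call to move; the robot and the scene stay as the last step left them, time stands still between calls to the robot, and variables do not carry over. Pictures are saved under pics/ and viewed, and the job is handed in when it is done.

Besides the shell and the picture viewer there is one more tool, called after ">>>" in YAML: its name, and indented under it one key for each argument. move_arm: Moves the arm, as the interface text tells. Its arguments: {"type":"object","properties":{"steps":{"type":"array","items":{"type":"array"}},"squeeze":{"type":"number"}},"required":["steps"]}

```bash
ls; mkdir -p pics
python3 - <<'E'
from station import *
import cv2,numpy as np
for n in("scene","top"):
    im=get_image(n); cv2.imwrite(f"pics/{n}0.png",im[:,:,::-1]); p=camera_params(n); print(n,p)
    for t in("spindle_a_grip","tray","rack"):
        print(t,[(d["point"],round(d["score"],2)) for d in place_of(t,n)])
print(get_obs())
E
```

```text
pics
scene {'mtx': array([[441.79205605,   0.        , 259.0680081 ],
       [  0.        , 441.79205605, 194.5305624 ],
       [  0.        ,   0.        ,   1.        ]]), 'k1': -0.15063169466829449, 'pose': array([[ 0.82010077, -0.21015967,  0.53222894, -0.03688876],
       [-0.57162143, -0.3433856 ,  0.7452082 , -0.64020585],
       [ 0.02614704, -0.91537929, -0.40174257,  0.5208954 ],
       [ 0.        ,  0.        ,  0.        ,  1.        ]])}
spindle_a_grip [([364.7, 240.6], 0.87), ([348.8, 225.4], 0.8), ([200.4, 188.8], 0.68)]
tray [([200.3, 192.7], 0.58)]
rack [([207.5, 222.8], 0.67)]
top {'mtx': array([[387.40888871,   0.        , 258.04423773],
       [  0.        , 387.40888871, 197.09947406],
       [  0.        ,   0.        ,   1.        ]]), 'k1': 0.010754696162871858, 'pose': array([[-0.02523844, -0.98372285,  0.17791112,  0.3774656 ],
       [-0.99897519,  0.01812941, -0.04147159,  0.21415154],
       [ 0.03757113, -0.17877548, -0.98317228,  1.04501411],
       [ 0.        ,  0.        ,  0.        ,  1.        ]])}
spindle_a_grip [([206.3, 240.2], 0.65), ([359.9, 169.3], 0.62), ([334.3, 157.1], 0.55)]
tray [([165.4, 213.3], 0.64)]
rack [([224.9, 241.3], 0.79)]
{'clock': 0.4, 'joint_pos': array([ 1.14148287e+00,  2.06745952e-01,  1.54169104e+00,  1.92737901e-05,
        1.39348882e+00, -1.50493052e-01]), 'joint_vel': array([-0.00097833, -0.00209109, -0.00244137, -0.00061916,  0.0007719 ,
       -0.00067204]), 'joint_torque': array([-1.33826416e-04, -3.70366108e+01, -2.81262946e+01,  6.96986401e-02,
        3.03053262e-02, -7.01386375e-05]), 'tool_pos': array([0.15820977, 0.55269872, 0.20527294]), 'orientation': array([-4.36542300e-01, -3.11100022e+00,  4.92961470e-04]), 'ft_force': array([ 0.43787353, -0.30322259,  0.0572266 ]), 'ft_torque': array([-0.0120424 ,  0.00063216, -0.01174809]), 'opening': 0.09432231275288909}
```

View pics/scene0.png

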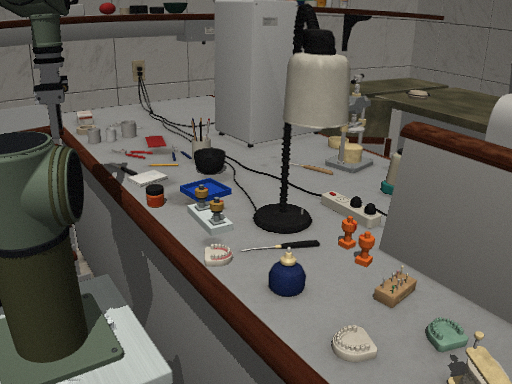

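View pics/top0.png

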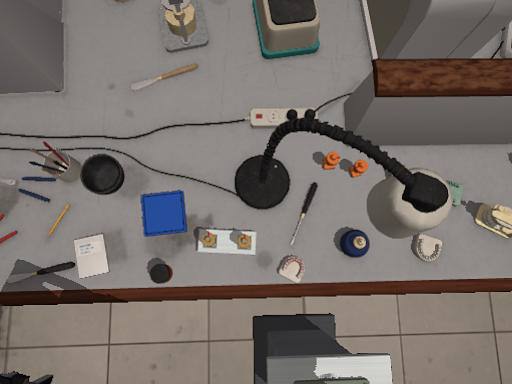

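```bash
cat > h.py <<'E'
from station import *
import cv2,numpy as np
def ray(n,uv):
    p=camera_params(n);K=p["mtx"];k=p["k1"];x=(uv[0]-K[0,2])/K[0,0];y=(uv[1]-K[1,2])/K[1,1]
    rd=np.hypot(x,y);r=rd
    for _ in range(20): r=rd/(1+k*r*r)
    s=r/rd if rd>0 else 1
    d=p["pose"][:3,:3]@np.array([x*s,y*s,1]);return p["pose"][:3,3],d
def at(n,uv,z):
    o,d=ray(n,uv);return (o+d*(z-o[2])/d[2]).round(4)
def proj(n,X):
    p=camera_params(n);T=np.linalg.inv(p["pose"]);c=T[:3,:3]@np.asarray(X)+T[:3,3];x,y=c[:2]/c[2]
    s=1+p["k1"]*(x*x+y*y);K=p["mtx"];return np.array([K[0,0]*x*s+K[0,2],K[1,1]*y*s+K[1,2]])
def crop(n,im,c0,c1,r0,r1,f,name):
    cv2.imwrite(name,cv2.resize(im[r0:r1,c0:c1,::-1],None,fx=f,fy=f,interpolation=cv2.INTER_CUBIC))
E
python3 - <<'E'
from h import *
im=cv2.imread("pics/top0.png")[:,:,::-1]; crop("top",im,135,265,180,262,6,"pics/topc.png")
im=cv2.imread("pics/scene0.png")[:,:,::-1]; crop("scene",im,170,250,170,240,8,"pics/scenec.png")
for uv in((208,239),(244,240.5)): print("bolt",at("top",uv,.072))
for uv in((141,193),(184,190),(187,234),(143,236)): print("tray",at("top",uv,.018))
for uv in((199,228),(256,231),(256,254),(198,252)): print("rack",at("top",uv,.02))
E
```

```text
bolt [0.4497 0.3006 0.072 ]
bolt [0.4439 0.211  0.072 ]
tray [0.5802 0.483  0.018 ]
tray [0.5863 0.3692 0.018 ]
tray [0.4681 0.3604 0.018 ]
tray [0.4655 0.4746 0.018 ]
rack [0.483  0.3288 0.02  ]
rack [0.4718 0.1786 0.02  ]
rack [0.4116 0.1801 0.02  ]
rack [0.4204 0.3312 0.02  ]
```

View pics/topc.png

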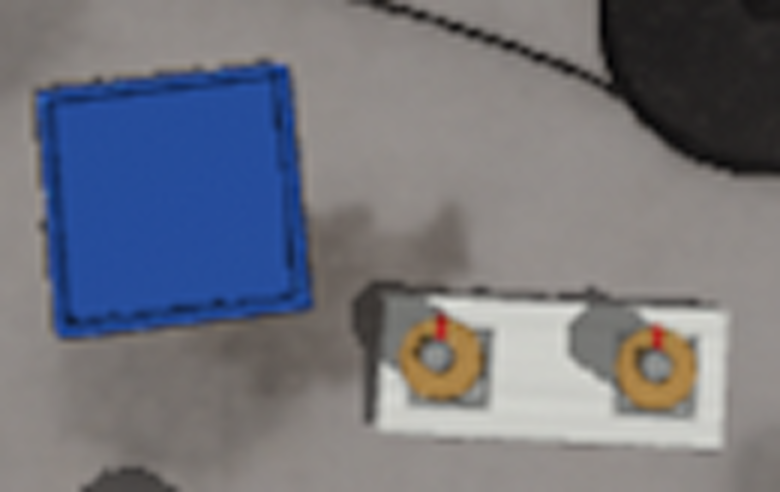

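View pics/scenec.png

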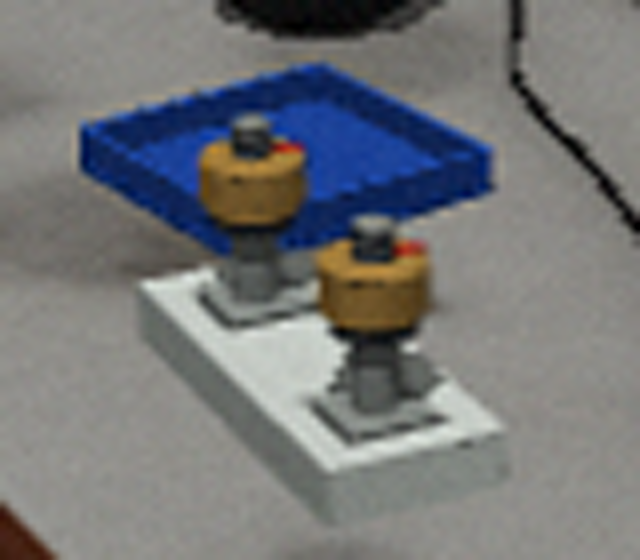

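Run:
```python
from h import *
for a,b in(((208.25,239.25),(201.1,185)),((243.9,240.9),(216.4,197.6))):
    print(at("top",a,.072),at("scene",b,.084))
for a in((436,354),(655,364)): 
    uv=((a[0]+.5)/6-.5+135,(a[1]+.5)/6-.5+180); print(at("top",uv,.084))
# fit bolt outline in scene: project nut top/bottom extents
for X in((.448,.300),(.4435,.2105)):
  for z in(.072,.054,.084): print(z,(proj("scene",(*X,z))-[170,170])*8)
  for z in(.072,.084): print(z,(proj("top",(*X,z))-[135,180])*6)
def C(a):return ((a[0]+.5)/6-.5+135,(a[1]+.5)/6-.5+180)
P=[at("top",C(a),.018) for a in((38,90),(288,64),(312,308),(58,336))];print(P,np.mean(P,0))
```

```text
[0.4491 0.3    0.072 ] [0.4493 0.2983 0.084 ]
[0.443  0.2113 0.072 ] [0.4434 0.2089 0.084 ]
[0.4499 0.3014 0.084 ]
[0.4438 0.2117 0.084 ]
0.072 [243.65935101 153.39276279]
0.054 [245.15197038 204.32946383]
0.084 [242.67049179 119.07910274]
0.072 [439.44626141 358.12922634]
0.084 [436.84887516 356.06055274]
0.072 [369.34312961 255.05789397]
0.054 [370.14101557 308.63307572]
0.084 [368.81859324 218.92973728]
0.072 [655.27203436 364.05188808]
0.084 [655.3443095  362.06257145]
[array([0.5759, 0.4831, 0.018 ]), array([0.5857, 0.373 , 0.018 ]), array([0.4762, 0.3615, 0.018 ]), array([0.4665, 0.4714, 0.018 ])] [0.526075 0.42225  0.018   ]
```

```bash
cat >> h.py <<'E'
from scipy.spatial.transform import Rotation as R
def shift(X):
    o=get_obs();r=R.from_rotvec(o["orientation"]);return (r.inv().apply(np.asarray(X)-o["tool_pos"])*1000).round(1)
def jaw():
    o=get_obs();y=R.from_rotvec(o["orientation"]).as_matrix()[:,1];return np.degrees(np.arctan2(y[1],y[0]))
E
python3 - <<'E'
from h import *
print(tcp_to_grasp, shift((.4493,.3,.12)),jaw())
E
```

```text
0.0188 [-349.4 -162.8   85.3] 74.02457324268805
```

>>> move_arm:
  steps:
    - [[-50,-23,0],[0,0,0],1]
    - [[-100,-46,0],[0,0,0],1]
    - [[-150,-70,0],[0,0,0],1]
    - [[-200,-93,0],[0,0,0],1]
    - [[-250,-116,10],[0,0,0],1]
    - [[-300,-140,40],[0,0,0],1]
    - [[-349,-163,70],[0,0,0],1]
    - [[-349,-163,85],[0,0,0],1]
    - [[-349,-163,85],[0,0,0],1]
  squeeze: 8

```text
clock: 1.52
tool_pos: [0.4474, 0.2995, 0.1189]
orientation: [-0.437, -3.107, 0.003]
ft_force: [0.2, 0.9, -0.3]
opening: 0.0941
```

Run:
```python
from h import *
print(shift((.4493,.3,.044)),jaw(),get_obs()["joint_pos"])
im=get_image("scene");crop("s",im,130,290,110,240,5,"pics/s1.png")
```

```text
[-1.9  1.1 74.9] 73.985195224787 [ 4.28896357e-01  2.20611936e-01  1.71458699e+00  4.47499724e-04
  1.21033718e+00 -8.62543886e-01]
```

View pics/s1.png

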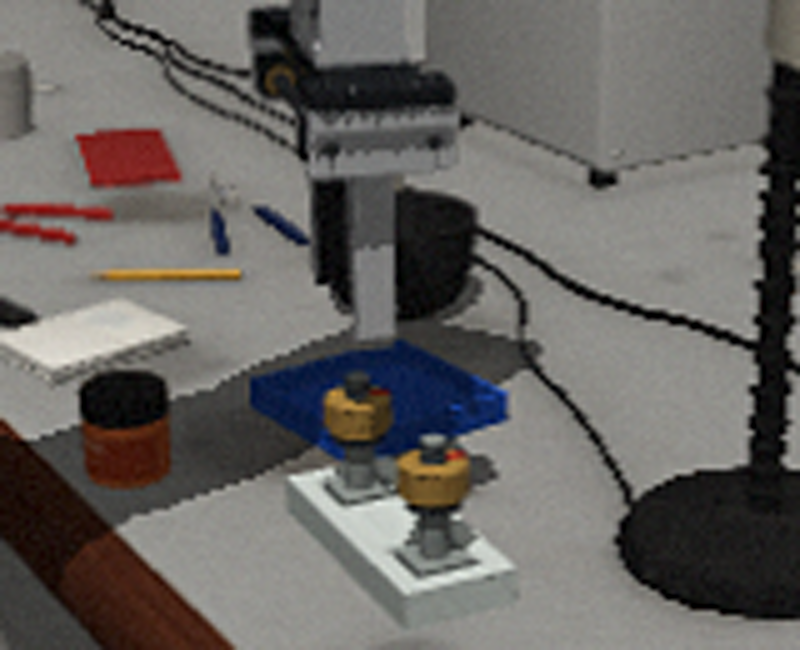

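>>> move_arm:
  steps:
    - [[-2,1,40],[0,0,0],1]
    - [[-2,1,65],[0,0,0],1]
    - [[-2,1,75],[0,0,0],0]
    - [[-2,1,75],[0,0,0],-0.5]
    - [[-2,1,75],[0,0,0],-1]
    - [[-2,1,75],[0,0,0],-1]
    - [[-2,1,75],[0,0,0],-1]
    - [[-2,1,75],[0,0,0],-1]
  squeeze: 8

```text
clock: 2.58
tool_pos: [0.4502, 0.3008, 0.0454]
orientation: [-0.436, -3.11, 0.0]
ft_force: [0.0, 0.6, 0.4]
opening: 0.0374
```

Run:
```python
from h import *
o=get_obs();print(o["opening"],o["ft_force"],o["ft_torque"],jaw(),o["joint_pos"])
im=get_image("scene");crop("s",im,160,260,150,240,7,"pics/s2.png")
```

```text
0.03736402467692104 [0.00207436 0.56823351 0.44578766] [-0.06699976  0.01137755 -0.02009884] 74.054050091163 [ 4.28991691e-01  3.25079225e-01  1.75728617e+00  3.57246431e-04
  1.06015241e+00 -8.63669887e-01]
```

View pics/s2.png

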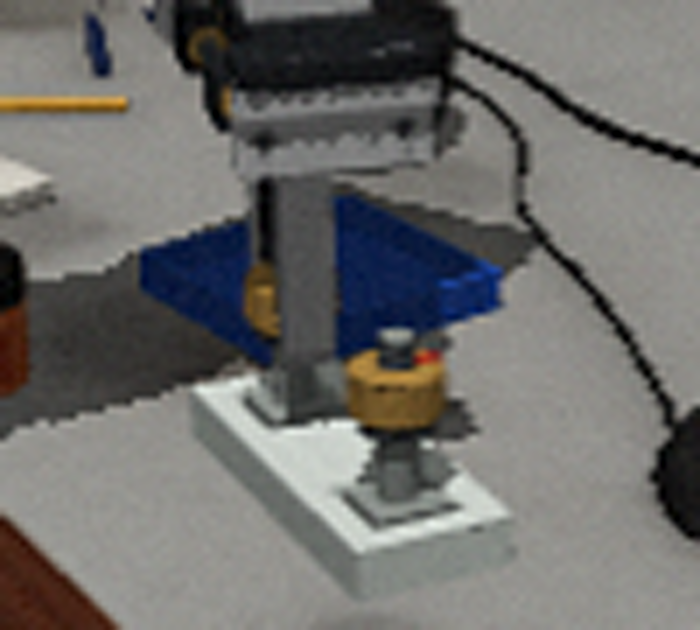

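>>> move_arm:
  steps:
    - [[0,0,0],[0,0,0],-1]
    - [[0,0,0],[0,0,0],-1]
    - [[0,0,0],[0,0,0],-1]
    - [[0,0,0],[0,0,0.08],-1]
    - [[0,0,0],[0,0,0.16],-1]
    - [[0,0,0],[0,0,0.24],-1]
    - [[0,0,0],[0,0,0.32],-1]
    - [[0,0,0],[0,0,0.4],-1]
    - [[0,0,0],[0,0,0.4],-1]
  squeeze: 8

```text
clock: 3.75
tool_pos: [0.451, 0.3011, 0.0456]
orientation: [1.044, 2.963, 0.001]
ft_force: [1.9, 1.4, -0.1]
opening: 0.0339
```

Run:
```python
from h import *
o=get_obs();print(o["opening"],o["ft_force"],o["ft_torque"],jaw(),o["joint_pos"])
im=get_image("scene");crop("s",im,160,260,150,240,7,"pics/s3.png")
im=get_image("top");crop("s",im,135,265,180,262,6,"pics/t3.png")
```

```text
0.03388354475256764 [ 1.85845617  1.38182856 -0.05593417] [ 0.02494829 -0.30377242  0.04516003] 51.191150405844496 [ 4.28926579e-01  3.25207942e-01  1.75667139e+00  3.28323387e-04
  1.05892597e+00 -4.64688207e-01]
```

View pics/s3.png

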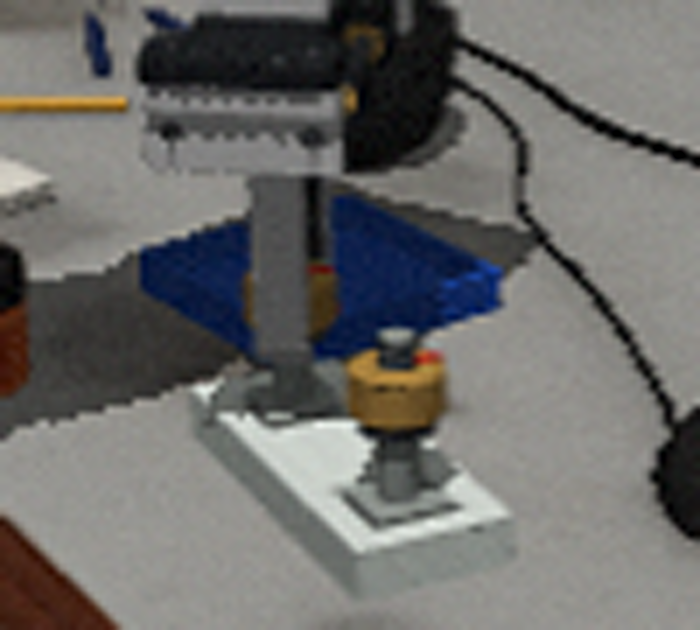

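View pics/t3.png

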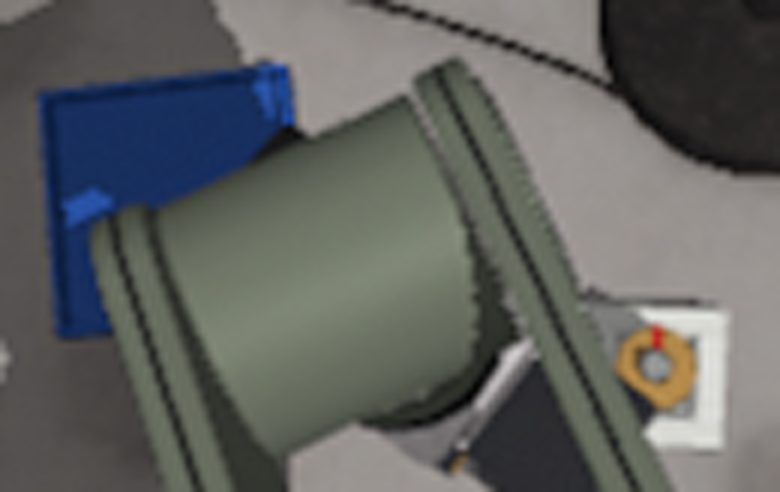

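Run:
```python
from h import *
im=get_image("scene");crop("s",im,180,235,165,215,14,"pics/s4.png")
c=np.array([.4505,.3005,.072])
for a in(0,.1,.2,.4):
  t=np.radians(-4)-a
  print(a,(proj("scene",c+.013*np.array([np.cos(t),np.sin(t),0]))-[180,165])*14,proj("scene",c+.013*np.array([np.cos(t),np.sin(t),0])))
```

```text
0 [361.2095805  322.18268621] [205.80068432 188.01304901]
0.1 [363.80293012 324.6595975 ] [205.98592358 188.18997125]
0.2 [365.73691792 327.24195335] [206.12406557 188.37442524]
0.4 [367.54908273 332.62104543] [206.25350591 188.7586461 ]
```

View pics/s4.png

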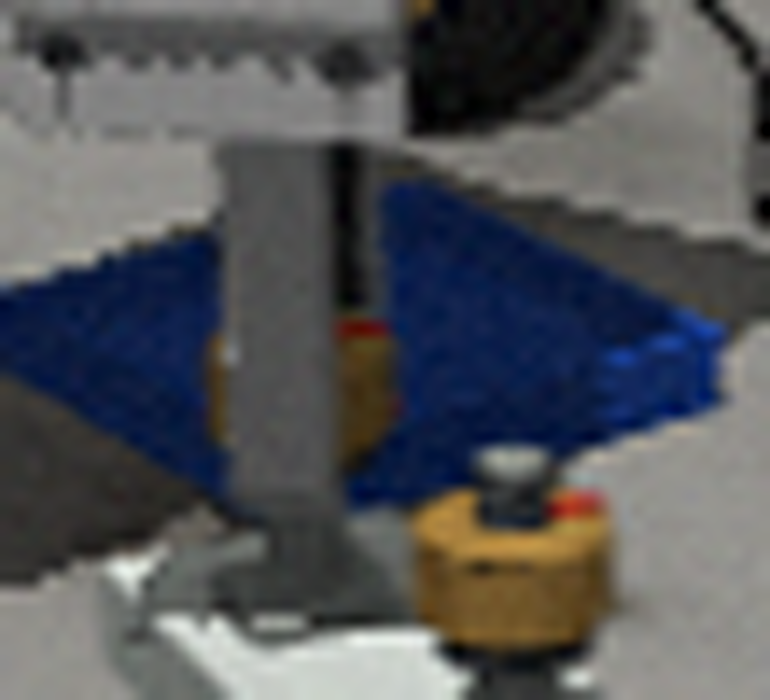

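>>> move_arm:
  steps:
    - [[0,0,0],[0,0,0.1],-1]
    - [[0,0,0],[0,0,0.2],-1]
    - [[0,0,0],[0,0,0.3],-1]
    - [[0,0,0],[0,0,0.4],-1]
    - [[0,0,0],[0,0,0.5],-1]
    - [[0,0,0],[0,0,0.6],-1]
    - [[0,0,0],[0,0,0.6],-1]
  squeeze: 8

```text
clock: 4.78
tool_pos: [0.4507, 0.3009, 0.0456]
orientation: [-1.871, -2.524, 0.0]
ft_force: [-0.2, -0.7, 1.3]
opening: 0.0343
```

Run:
```python
from h import *
o=get_obs();print(o["opening"],o["ft_force"],o["ft_torque"],jaw(),o["joint_pos"],o["tool_pos"])
im=get_image("scene");crop("s",im,180,235,165,215,14,"pics/s5.png")
```

```text
0.0343019607967354 [-0.20368168 -0.74879481  1.30309794] [-0.18386279 -0.00949261  0.06322082] 16.911919688579705 [4.28862123e-01 3.25053226e-01 1.75692427e+00 1.15701549e-04
 1.05974819e+00 1.33636852e-01] [0.45065733 0.30088219 0.04555921]
```

View pics/s5.png

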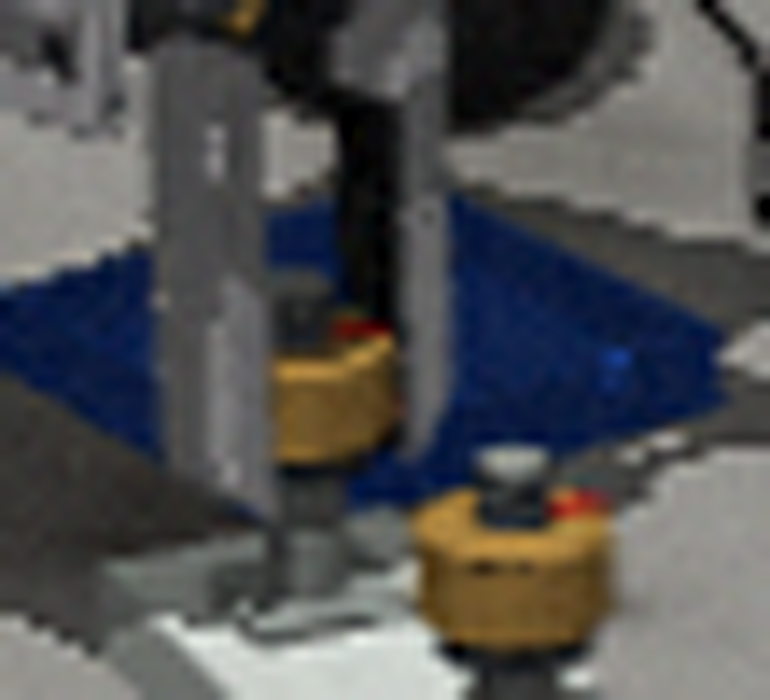

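Run:
```python
from h import *
print(shift((.4445,.2115,.12)),shift((.4445,.2115,.045)))
```

```text
[-83.7 -31.9 -74.4] [-83.7 -31.9   0.6]
```

>>> move_arm:
  steps:
    - [[0,0,0],[0,0,0],1]
    - [[0,0,0],[0,0,0],1]
    - [[0,0,0],[0,0,0],1]
    - [[0,0,-20],[0,0,0],1]
    - [[0,0,-50],[0,0,0],1]
    - [[0,0,-75],[0,0,0],1]
    - [[-42,-16,-75],[0,0,0],1]
    - [[-84,-32,-75],[0,0,0],1]
    - [[-84,-32,-75],[0,0,0],1]
    - [[-84,-32,-75],[0,0,0],1]

```text
clock: 6.08
tool_pos: [0.4448, 0.2116, 0.1207]
orientation: [-1.871, -2.524, -0.001]
ft_force: [-0.2, 0.7, -0.5]
opening: 0.0942
```

Run:
```python
from h import *
print(shift((.4445,.2115,.045)),jaw())
im=get_image("scene");crop("s",im,170,250,150,230,8,"pics/s6.png")
```

```text
[-0.1 -0.3 75.7] 16.90541965636108
```

View pics/s6.png

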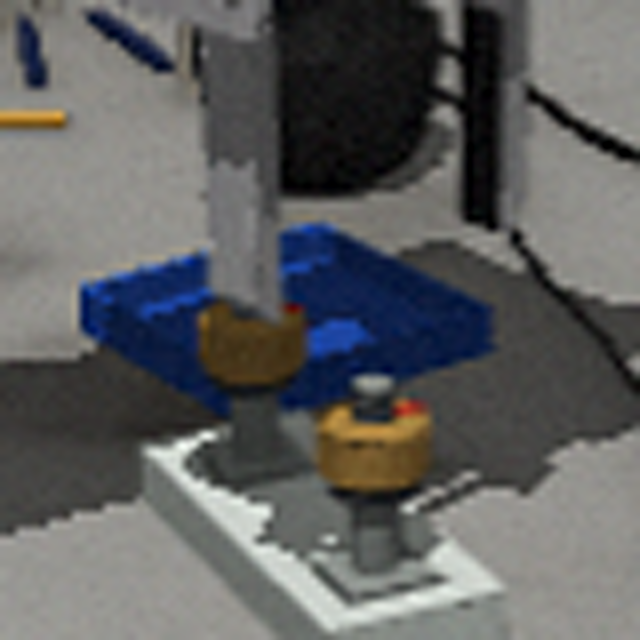

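>>> move_arm:
  steps:
    - [[0,0,40],[0,0,0],1]
    - [[0,0,65],[0,0,0],1]
    - [[0,0,76],[0,0,0],0]
    - [[0,0,76],[0,0,0],-0.5]
    - [[0,0,76],[0,0,0],-1]
    - [[0,0,76],[0,0,0],-1]
    - [[0,0,76],[0,0,0],-1]
    - [[0,0,76],[0,0,0],-1]
    - [[0,0,76],[0,0,0],-1]
    - [[0,0,76],[0,0,0],-1]
  squeeze: 8

```text
clock: 7.38
tool_pos: [0.4448, 0.212, 0.0449]
orientation: [-1.87, -2.524, -0.001]
ft_force: [-1.2, -0.2, 2.2]
opening: 0.034
```

>>> move_arm:
  steps:
    - [[0,0,0],[0,0,0.1],-1]
    - [[0,0,0],[0,0,0.2],-1]
    - [[0,0,0],[0,0,0.3],-1]
    - [[0,0,0],[0,0,0.4],-1]
    - [[0,0,0],[0,0,0.5],-1]
    - [[0,0,0],[0,0,0.6],-1]
    - [[0,0,0],[0,0,0.7],-1]
    - [[0,0,0],[0,0,0.8],-1]
    - [[0,0,0],[0,0,0.9],-1]
    - [[0,0,0],[0,0,1.0],-1]
    - [[0,0,0],[0,0,1.0],-1]
  squeeze: 8

```text
clock: 8.75
tool_pos: [0.4446, 0.2121, 0.045]
orientation: [-2.85, -1.32, -0.0]
ft_force: [-1.4, 0.7, 2.3]
opening: 0.0339
```

Run:
```python
from h import *
o=get_obs();print(o["opening"],o["ft_force"],o["ft_torque"],jaw(),o["joint_pos"],o["tool_pos"])
im=get_image("scene");crop("s",im,180,240,165,215,12,"pics/s7.png")
```

```text
0.03386636221288252 [-1.42565613  0.70052153  2.31345256] [0.02396833 0.32016363 0.00959999] -40.285468945720375 [2.68537182e-01 2.34228943e-01 1.87894057e+00 1.02938461e-03
 1.02831553e+00 9.71120067e-01] [0.44463618 0.21207353 0.04496682]
```

View pics/s7.png

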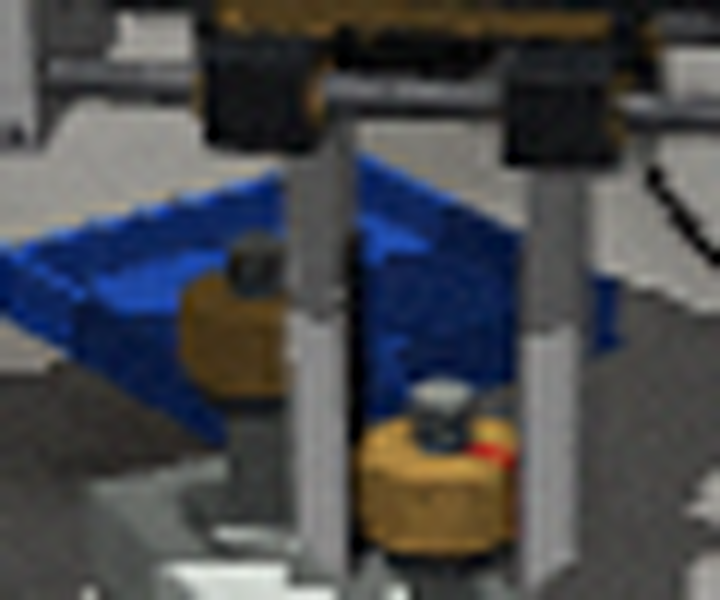

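Run:
```python
from h import *
c=np.array([.4446,.2110,.072])
for r in (.008,.0165):
 for a in(0,.3,.6,.8,1.0,1.2):
  t=np.radians(-4)-a
  print(r,a,(proj("scene",c+r*np.array([np.cos(t),np.sin(t),0]))-[180,165])*12)
print((proj("scene",c+[0,0,.012])-[180,165])*12)
```

```text
0.008 0 [473.04883647 432.90932726]
0.008 0.3 [476.621203   437.55394762]
0.008 0.6 [476.71187718 442.48179439]
0.008 0.8 [474.81076418 445.70755751]
0.008 1.0 [471.41291093 448.73421448]
0.008 1.2 [466.64948976 451.43921467]
0.0165 0 [510.55334392 424.87965541]
0.0165 0.3 [518.05703969 434.41244886]
0.0165 0.6 [518.41784259 444.56867136]
0.0165 0.8 [514.60386728 451.24096651]
0.0165 1.0 [507.67558011 457.51909066]
0.0165 1.2 [497.8905269  463.14479727]
[436.7411922  386.36417703]
```

>>> move_arm:
  steps:
    - [[0,0,0],[0,0,0.1],-1]
    - [[0,0,0],[0,0,0.2],-1]
    - [[0,0,0],[0,0,0.3],-1]
    - [[0,0,0],[0,0,0.3],-1]
    - [[0,0,0],[0,0,0.3],-1]
  squeeze: 25

```text
clock: 9.43
tool_pos: [0.4445, 0.2121, 0.045]
orientation: [-3.014, -0.883, 0.0]
ft_force: [-0.7, 0.3, 2.1]
opening: 0.0337
```

>>> move_arm:
  steps:
    - [[0,0,-10],[0,0,0],-1]
    - [[0,0,-20],[0,0,0],-1]
    - [[0,0,-40],[0,0,0],-1]
    - [[0,0,-70],[0,0,0],-1]
    - [[0,0,-100],[0,0,0],-1]
    - [[0,0,-120],[0,0,0],-1]
    - [[0,0,-120],[0,0,0],-1]
    - [[0,0,-120],[0,0,0],-1]
  squeeze: 25

```text
clock: 10.42
tool_pos: [0.4439, 0.2117, 0.1643]
orientation: [-3.014, -0.883, 0.002]
ft_force: [0.8, -0.2, -1.9]
opening: 0.0332
```

Run:
```python
from h import *
o=get_obs();print(o["opening"],o["ft_force"],jaw(),shift((.526,.422,.165)),shift((.526,.422,.05)))
im=get_image("scene");crop("s",im,160,260,130,230,6,"pics/s8.png")
```

```text
0.03319161507389491 [ 0.79983931 -0.2365745  -1.88608564] -57.32875472573146 [ 182.6 -132.7   -0.7] [ 182.7 -132.6  114.3]
```

View pics/s8.png

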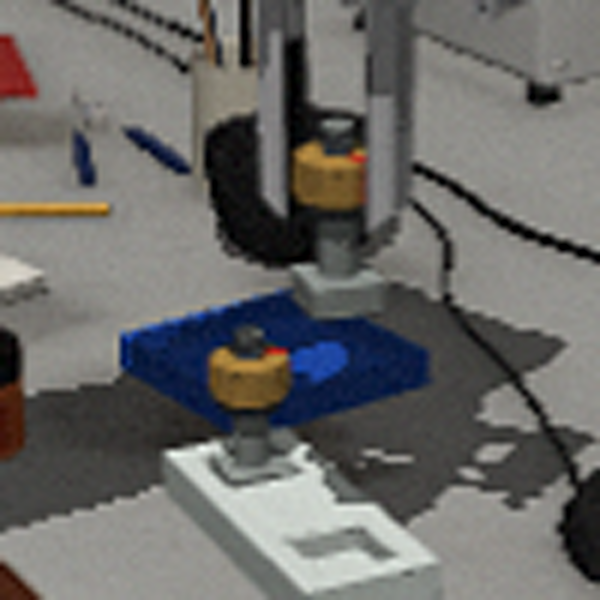

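Run:
```python
from h import *
im=get_image("scene");crop("s",im,195,235,140,185,14,"pics/s9.png")
c=np.array([.4439,.2117,.164+.0188+.009])
for r in (.008,.0165):
 for a in(0,.3,.6,.8,1.0,1.2,1.4):
  t=np.radians(-4)-a
  print(r,a,(proj("scene",c+r*np.array([np.cos(t),np.sin(t),0]))-[195,140])*14)
print((proj("scene",c+[0,0,.012])-[195,140])*14)
```

```text
0.008 0 [329.66649004 199.7497992 ]
0.008 0.3 [333.98459029 204.10251031]
0.008 0.6 [334.05396512 208.704659  ]
0.008 0.8 [331.70759492 211.70876709]
0.008 1.0 [327.53637352 214.52049028]
0.008 1.2 [321.70108006 217.02594186]
0.008 1.4 [314.43164636 219.12289385]
0.0165 0 [375.46639935 192.43488102]
0.0165 0.3 [384.54844767 201.36888471]
0.0165 0.6 [384.91616361 210.85449028]
0.0165 0.8 [380.21484282 217.06896739]
0.0165 1.0 [371.71426404 222.90210678]
0.0165 1.2 [359.72928462 228.11380282]
0.0165 1.4 [344.72561636 232.48627212]
[285.46226451 137.71400833]
```

View pics/s9.png

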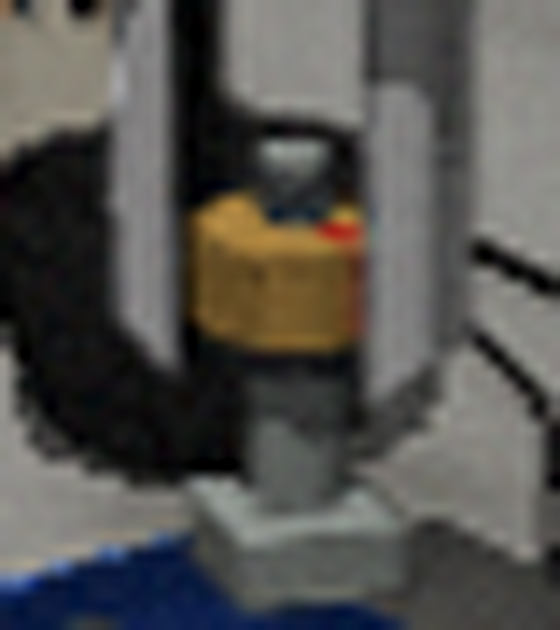

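>>> move_arm:
  steps:
    - [[40,-29,0],[0,0,0],-1]
    - [[80,-58,0],[0,0,0],-1]
    - [[120,-87,0],[0,0,0],-1]
    - [[160,-116,0],[0,0,0],-1]
    - [[183,-133,0],[0,0,0],-1]
    - [[183,-133,0],[0,0,0],-1]
    - [[183,-133,30],[0,0,0],-1]
    - [[183,-133,60],[0,0,0],-1]
    - [[183,-133,90],[0,0,0],-1]
    - [[183,-133,108],[0,0,0],-1]
    - [[183,-133,112],[0,0,0],-1]
    - [[183,-133,112],[0,0,0],-1]

```text
clock: 12.02
tool_pos: [0.5259, 0.4224, 0.0521]
orientation: [-3.014, -0.883, 0.003]
ft_force: [0.4, -0.1, -0.3]
opening: 0.0333
```

Run:
```python
from h import *
o=get_obs();print(o["opening"],o["ft_force"],o["tool_pos"],shift((.526,.422,.042)))
im=get_image("scene");crop("s",im,160,260,120,220,6,"pics/s10.png")
```

```text
0.03327631635887444 [ 0.40318568 -0.08518567 -0.31057363] [0.52593757 0.42237166 0.05206703] [-0.1  0.4 10.1]
```

View pics/s10.png

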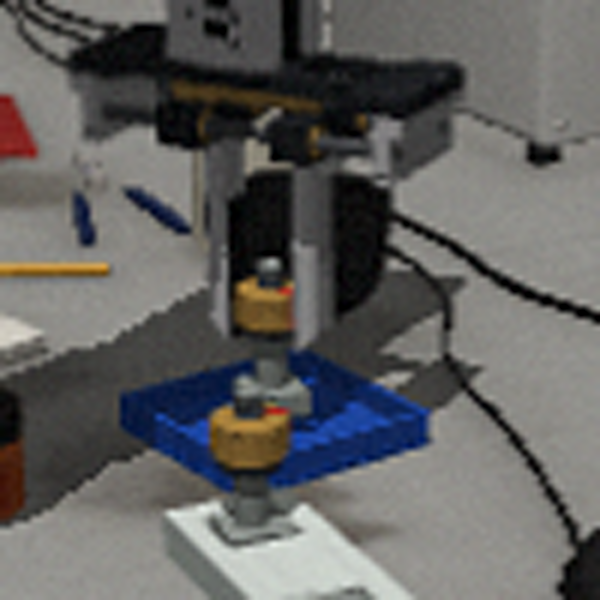

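>>> move_arm:
  steps:
    - [[0,0,5],[0,0,0],-1]
    - [[0,0,8],[0,0,0],-1]
    - [[0,0,9],[0,0,0],-1]
    - [[0,0,10],[0,0,0],-1]
    - [[0,0,10],[0,0,0],-1]

```text
clock: 12.7
tool_pos: [0.5263, 0.4228, 0.0427]
orientation: [-3.013, -0.883, 0.001]
ft_force: [-0.3, 0.2, -1.4]
opening: 0.0335
```

>>> move_arm:
  steps:
    - [[0,0,1],[0,0,0],-1]
    - [[0,0,1.5],[0,0,0],-1]
    - [[0,0,2],[0,0,0],-1]
    - [[0,0,2],[0,0,0],-1]

```text
clock: 13.2
tool_pos: [0.5264, 0.4228, 0.041]
orientation: [-3.013, -0.883, 0.001]
ft_force: [-0.3, 0.0, 2.0]
opening: 0.0332
```

>>> move_arm:
  steps:
    - [[0,0,0.5],[0,0,0],-1]
    - [[0,0,0.5],[0,0,0],0]
    - [[0,0,0],[0,0,0],0.2]
    - [[0,0,0],[0,0,0],0.5]
    - [[0,0,0],[0,0,0],0.8]
    - [[0,0,0],[0,0,0],1]
    - [[0,0,-40],[0,0,0],1]
    - [[0,0,-80],[0,0,0],1]
    - [[0,0,-130],[0,0,0],1]
    - [[0,0,-130],[0,0,0],1]

```text
clock: 14.45
tool_pos: [0.5299, 0.4248, 0.1776]
orientation: [-3.01, -0.882, -0.017]
ft_force: [-0.4, 0.2, -0.4]
opening: 0.0941
```

Run:
```python
from h import *
o=get_obs();print(o["opening"],o["ft_force"],o["tool_pos"])
im=get_image("scene");crop("s",im,160,260,120,220,6,"pics/s11.png")
im=get_image("top");crop("s",im,135,265,180,262,6,"pics/t11.png")
```

```text
0.09407033937464111 [-0.39288604  0.22898932 -0.37713561] [0.52994808 0.4248023  0.17763939]
```

View pics/s11.png

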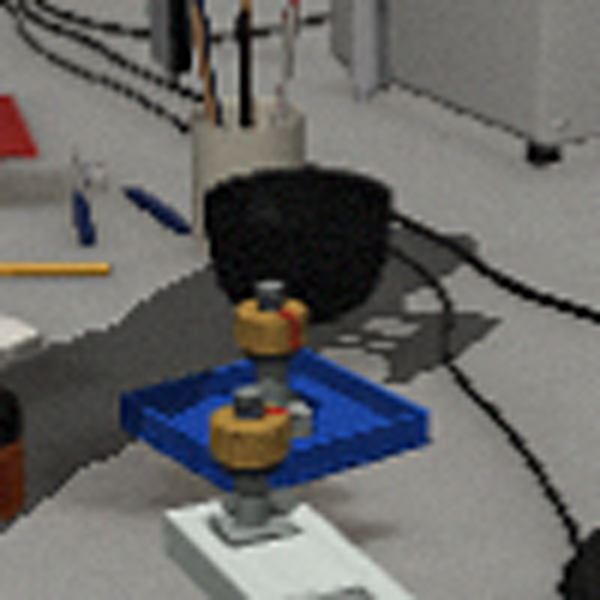

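View pics/t11.png

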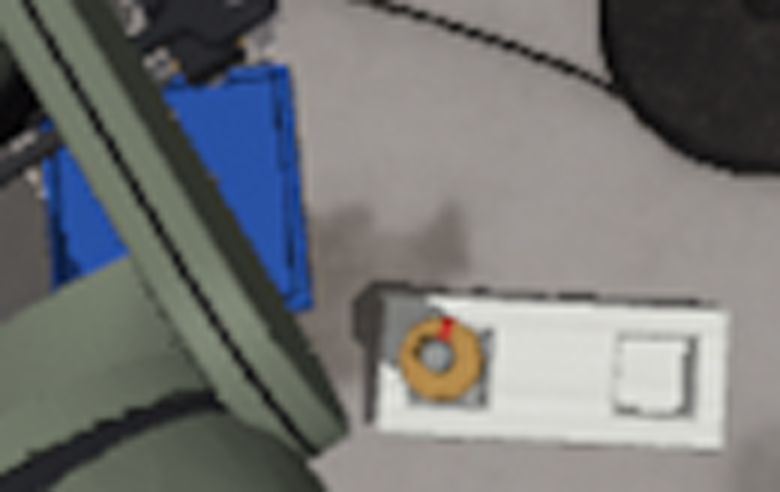

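>>> move_arm:
  steps:
    - [[0,0,-30],[0,0,0],1]
    - [[0,0,-30],[0,0,0],1]
    - [[0,0,-30],[0,0,0],1]
    - [[0,0,-30],[0,0,0],1]

```text
clock: 15.05
tool_pos: [0.5256, 0.422, 0.199]
orientation: [-3.014, -0.883, 0.005]
ft_force: [0.3, 0.5, -0.5]
opening: 0.0942
```

Run:
```python
from h import *
o=get_obs();print(o["clock"],o["joint_vel"].round(3),o["tool_pos"])
print(at("scene",(204.7,167.2),.08))
print([(d["point"],round(d["score"],2)) for d in place_of("spindle_b_grip","scene")])
im=get_image("scene");crop("s",im,190,225,160,205,13,"pics/s12.png")
for d in place_of("spindle_b_grip","scene"):
    print(d["point"],round(d["score"],2),at("scene",d["point"],.059),at("scene",d["point"],.063))
```

```text
15.05 [-0.    -0.003 -0.008  0.002  0.003 -0.001] [0.5256488 0.4220408 0.199047 ]
[0.5254 0.4198 0.08  ]
[([207.2, 173.8], 0.62)]
[206.9, 172.0] 0.55 [0.5383 0.4311 0.059 ] [0.5334 0.4218 0.063 ]
```

View pics/s12.png

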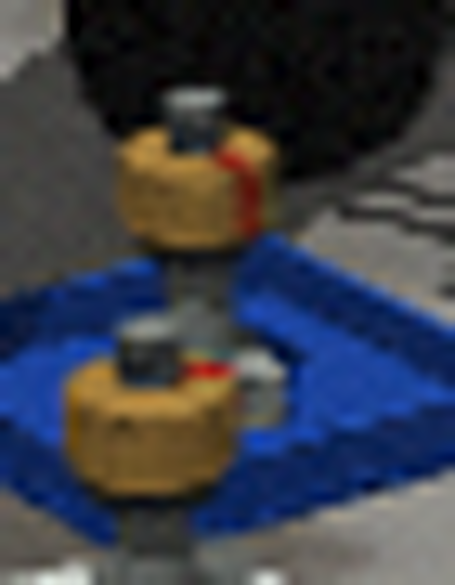

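The picture shows the left-hand bolt upright in the tray at about (205,167), with its red line turned. The other bolt stands in its pocket, and the gripper is clear.

```bash
python3 -c "
from station import *
print(finish_job())"
```

```text
the job is handed in; nothing more can be done
None
```

I found the left-hand bolt, loosened its nut in the rack, stood the bolt upright in the blue tray, let go, and handed the job in at about 15 s. `finish_job` reports no verdict.

- **Finding the bolt:** I tried the left-pocket nut (+y) clockwise by 1.0 rad. The fingers slipped and the red line hardly moved (about 0.1–0.2 rad, probably the head's play in the pocket). The other nut (−y pocket) followed the wrist, so that bolt is the left-hand one.
- **Turning the nut:** In the rack I read about 0.95 rad clockwise from the red line after the first turn. I then turned the wrist another 0.3 rad, and the red line after the lift agreed with at least 1.2 rad.
- **Placing:** The bolt's thread end measured (0.525, 0.420), against a tray centre of (0.526, 0.422). It looks upright in the last picture, and the gripper is open and well clear above it.
- **Other bolt:** It still stands upright in its pocket, and the top view after placing shows no visible shift.
- **A check that disagreed:** The network's place for the bolt in the tray was about 1.3 cm and 0.9 cm off in x and y. That is probably because the other bolt partly hides it in the picture. Even that reading is inside the ±40 mm limit. The arm covered the tray in my last overhead picture, so the final position was only checked with the scene camera.

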